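# Roll the setting wheel until the jaw pointer meets the gauge mark

### The arm

A 6-joint arm with a two-finger parallel gripper is mounted at the origin on the work surface. World frame = base frame: x ahead of the robot, y to its left, z up, the work surface at z = 0. Lengths are in m, angles in degrees, forces in N, time in s.
With the tool pointing down it reaches from about 0.35 to 0.975 m from the base axis. Payload 7.1 kg.
Tool frame: the origin (TCP) lies midway between the tips of the shut fingers; the grasp point (between the pads) lies 19 mm behind it; x points along the fingers, z is the direction in which the jaws open and shut, and the axes are right-handed (so a half turn about x gives the same grasp; the last joint's range is limited). The gripper opens to 88 mm and grips with 3 to 60 N. Pads are 20 mm wide; open, the fingers measure 115 mm over their backs; the gripper's body (75 mm by 178 mm) begins 61 mm behind the grasp point.
Start: joints at [71.849, 24.242, 93.386, -0, 62.372, -1.089], TCP at [0.183, 0.597, 0.223] pointing down, gripper open.
Joint ranges: [-172.04, 172.04], [-51.8, 120.97], [4.93, 147.93], [-75.15, 255.16], [6.16, 154.13], [-145.62, 145.62]. Speed limits (degrees/s): [136.94, 136.94, 172.46, 180, 180, 180].

### API

Orientations are given as [roll, pitch, yaw] about the fixed x, y, z axes, in that order (R = Rz(yaw) Ry(pitch) Rx(roll)).
In Python, from plant import robot, kinematics, capture, job, look_for gives the robot as it stands. Calls block until the motion is done:
- robot.reach(position, orientation): joint-space move of the TCP to a pose.
- robot.move_straight(position, vel=0.15, ori=None, f_stop=None): straight line of the TCP; ori=None keeps the orientation; vel is the mean speed in m/s. With f_stop (N) it stops when the force on the tool has changed by that much, and returns True; else False.
- robot.move_j(angles): joint-space move.
- robot.grip(opening): finger opening in m; the grip force is fixed at half the most; returns when the fingers have stopped.
- robot.wait(seconds).
- kinematics.solve_ik(position, orientation): joint angles nearest the present ones, or None.
- capture(name): name is "side" or "top"; returns a dict with "frame" (480x640x3 uint8, red, green, blue), "range_z" (480x640 float32, m along the optical axis (not along the pixel's ray), 0 where there is no reading), "mtx" (3x3 intrinsics, pixels), "R" (3x3) and "t" (3): a world point X has camera coordinates R X + t. Camera axes: x right, y down, z forward; pixel columns grow to the right and rows downward; lengths in m; the calibration is good to about 2 mm. A picture is of the moment at which its call begins.
A pose or a line that the arm cannot do raises robot.PlanningError and nothing moves.
- job.sign_off(): hands the job in, once; it reports no verdict.
Trained networks look in a picture, given as the dict that the camera call returned (one of the last four; its "shot" number tells which), for a name from the list of things; names that differ only in an ending like _2 or _b are one class to them, and where a whole thing is asked for, a point or a joint stands for the part that bears it (a point fixed in the world has none). Each returns a list of dicts, best first, with "conf" (0 to 1); they miss things now and then, are a little off and sometimes report something else, mostly with a low value. They report only what shows in the picture. A call takes as long as a camera call.
- look_for(picture, label): "at" ([x, y, z] in m, in world coordinates, good to about 4 mm: the middle of the surface that is visible of it).
Readings, each from a call of its own:
- robot.get_t(): time.
- robot.get_joint_pos(): joint angles.
- robot.get_qvel(): joint speeds.
- robot.get_tau(): joint torques, N m.
- robot.get_ee_pos(): TCP position.
- robot.get_ee_rot(): TCP orientation.
- robot.get_contact_force(): force on the tool from outside, world axes, zero at the start.
- robot.get_torque(): the same for the moment, N m.
- robot.get_gripper_width(): finger opening in m.
Only numpy, scipy, OpenCV 4.12 (cv2) and the standard library are available. Lean on these libraries where they do the work, as an engineer would, in place of code of your own. Each camera call takes 0.05 s, during which the arm holds its last target.

### The job

On the setting fixture, stroke the top of the knurled wheel with a fingertip so that it rolls and closes the gap between the jaws, until the pointer on the sliding jaw stands on the dark gauge mark. Work by the wheel alone: do not touch the sliding jaw or the gauge slip, lift nothing, and leave the other things on the bench where they are. Finish with the hand clear of everything.

Things in the scene. Friction and masses are not known exactly. Their poses are not given: they have to be found in the camera images.
- fixture: Bolted-down setting fixture, grey base 120 x 310 x 14 mm. Origin: middle of the underside, on the bench. z up; y runs along the jaw travel, from the wheel end (-y) to the fixed jaw (+y). Steel fixed jaw at y = 125 to 147 mm, 74 mm tall; gauge bar along x = 36 to 64 mm, 48 mm high. Grey cheek plates flank the wheel: outer faces x = -24 and +24 mm, y = -122 to -58 mm, tops 78 mm high.
- wheel_top (a point): Highest point of the knurled steel wheel, 90 mm above the bench, mid-width; stays put as the wheel turns; axes are the fixture's. Wheel: radius 36 mm, 30 mm wide, level axle along the fixture's x, 36 mm below this point. Its top 12 mm stands clear of the cheek plates; nothing near is higher. It cannot be pushed down; a closed fingertip pressed on it with 5 to 15 N and stroked along y rolls it.
- wheel (a joint): Turn of the knurled wheel (rad): 0 with the jaw open at the start, growing as its top is rolled towards the fixed jaw (+y of the fixture); stop at 7.2. Closes the jaw 7 mm per radian, i.e. 1.0 mm for each 5.1 mm of rim travel; rolling back opens it. Drag about 2 N at the rim; it stays where it is left. Several strokes are needed.
- jaw: Sliding steel jaw block, 64 x 34 x 42 mm, between the wheel and the fixed jaw, with a toothed rack bar towards the wheel (beside the +x cheek plate, top 67 mm above the bench). Origin: middle of the block's underside, 32 mm above the bench. Its axes are the fixture's. Not to be touched.
- pointer_tip (a point): Free end of the thin dark pointer blade (3 mm wide) that sticks out of the sliding jaw along the fixture's +x, over the gauge slip, 57 mm above the bench. It travels along the fixture's y with the jaw.
- gauge: Gauge slip: pale plate 28 x 26 x 4 mm set on the gauge bar, with a little side clamp. Set somewhere from 17 to 38 mm along +y from where the pointer starts. Origin: middle of the plate's underside. Its axes are the fixture's. Not to be touched.
- gauge_mark (a point): Middle of the gauge mark: the dark line, 8 mm wide along the fixture's y, that crosses the top of the gauge slip along x. Axes those of the fixture. The pointer is on the mark when pointer and mark have the same y in the fixture's frame.
- collet: Bystander: loose steel collet standing 50 mm tall, up to 38 mm across, beside the fixture. Origin: centre of the underside.
- billet: Bystander: loose aluminium block 45 x 32 x 28 mm beside the fixture. Origin: centre of the underside.
- spanner: Bystander: loose open-ended spanner lying flat beyond the fixture. Origin: underside.
- mallet: Bystander: loose hammer lying on the left of the bench. Origin: underside.
- chipbrush: Bystander: loose chip brush lying on the right of the bench. Origin: underside.
- oilcan: Bystander: loose dark can, 60 mm across, 130 mm tall, on the left of the bench. Origin: centre of the underside.
- driver: Bystander: loose screwdriver lying on the right of the bench. Origin: underside.

How it is judged:
By the outcome, as a careful person would: the job done as asked, in the order asked, and still so for the second after the job is handed in, with the robot touching nothing.
It also fails if it takes over 61 s, if anything falls off the work surface, if the arm or the gripper's body presses on something with over 40 N, if the wrist force passes 120 N, or if a joint passes its speed limit or range.

## Working session

There is one attempt and no reset: what is moved stays moved. The work goes in short steps, each a Python script; the robot and the scene stay as the last script left them, time stands still between calls to the robot, and variables do not carry over. Pictures are saved under pics/ and viewed, and the job is handed in when it is done.

```bash
mkdir -p pics; ls; cat > h.py <<'E'
import numpy as np, cv2
from plant import robot, kinematics, capture, job, look_for
def save(c,n): cv2.imwrite('pics/'+n+'.png', cv2.cvtColor(c['frame'],cv2.COLOR_RGB2BGR))
def world(c,u,v,z=None):
    R,t,K=np.array(c['R']),np.array(c['t']),np.array(c['mtx'])
    r=np.linalg.inv(K)@[u,v,1.]
    if z is None:
        d=c['range_z'][int(round(v)),int(round(u))]
        return R.T@(r*d-t)
    o=-R.T@t; w=R.T@r
    return o+w*(z-o[2])/w[2]
def pix(c,X):
    p=np.array(c['mtx'])@(np.array(c['R'])@np.array(X)+np.array(c['t'])); return p[:2]/p[2]
E
python3 - <<'E'
from h import *
for n in ['top','side']:
    c=capture(n); save(c,n+'0')
    for l in ['fixture','wheel_top','pointer_tip','gauge_mark','gauge','jaw']:
        print(n,l,[(np.round(d['at'],4).tolist(),round(d['conf'],2)) for d in look_for(c,l)[:2]])
print(robot.get_t(),robot.get_ee_rot())
E
```

```text
pics
top fixture [([0.504, 0.0067, 0.0319], 0.89)]
top wheel_top [([0.5087, 0.0099, 0.0331], 0.8)]
top pointer_tip [([0.5147, -0.0005, 0.0713], 0.65)]
top gauge_mark []
top gauge []
top jaw [([0.5145, 0.0015, 0.0735], 0.63)]
side fixture [([0.4818, -0.0066, 0.0319], 0.83), ([0.4974, -0.008, 0.0634], 0.64)]
side wheel_top [([0.4833, -0.0098, 0.0309], 0.82)]
side pointer_tip [([0.4996, -0.0053, 0.0626], 0.75)]
side gauge_mark []
side gauge [([0.5635, 0.0409, 0.0495], 0.6), ([0.6105, -0.461, 0.0269], 0.33)]
side jaw [([0.4998, -0.0025, 0.0696], 0.82), ([0.3892, -0.0563, 0.0494], 0.42)]
0.7 [-5.21770085 89.99610502 67.71985818]
```

View pics/top0.png

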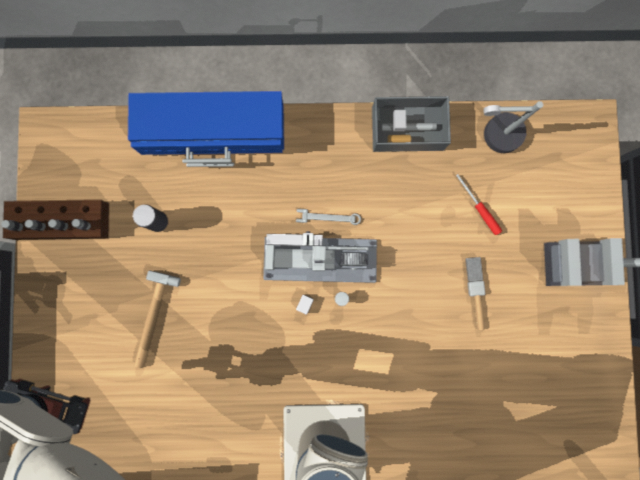

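View pics/side0.png

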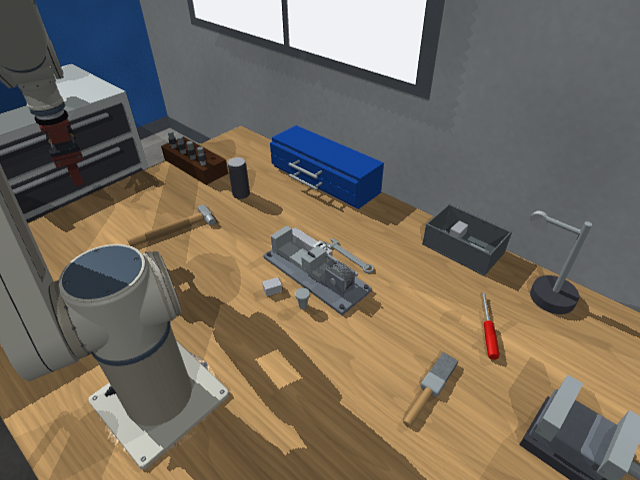

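The top view shows the fixture at about (265-378, 233-283), with the fixed jaw on the left (world +y) and the wheel near (355, 258). I'll zoom in on it.

```bash
python3 - <<'E'
from h import *
t=capture('top'); s=capture('side')
np.savez('t0.npz',**{k:np.array(v) for k,v in t.items()}); np.savez('s0.npz',**{k:np.array(v) for k,v in s.items()})
b=lambda c,x0,x1,y0,y1,k:cv2.resize(cv2.cvtColor(c['frame'],4)[y0:y1,x0:x1],None,fx=k,fy=k,interpolation=cv2.INTER_CUBIC)
cv2.imwrite('pics/tz.png',b(t,255,388,225,315,6)); cv2.imwrite('pics/sz.png',b(s,255,385,215,315,6))
print(t['mtx'],t['R'],t['t'],-np.array(s['R']).T@s['t'])
E
```

```text
[[544.66624206   0.         314.00671429]
 [  0.         544.66624206 244.77229169]
 [  0.           0.           1.        ]] [[-0.01587313 -0.99985938  0.00541011]
 [-0.99658921  0.01538252 -0.08107603]
 [ 0.08098141 -0.00667858 -0.99669324]] [0.02769687 0.54000204 1.47048511] [-0.14862933 -0.6124749   0.90156327]
```

View pics/tz.png

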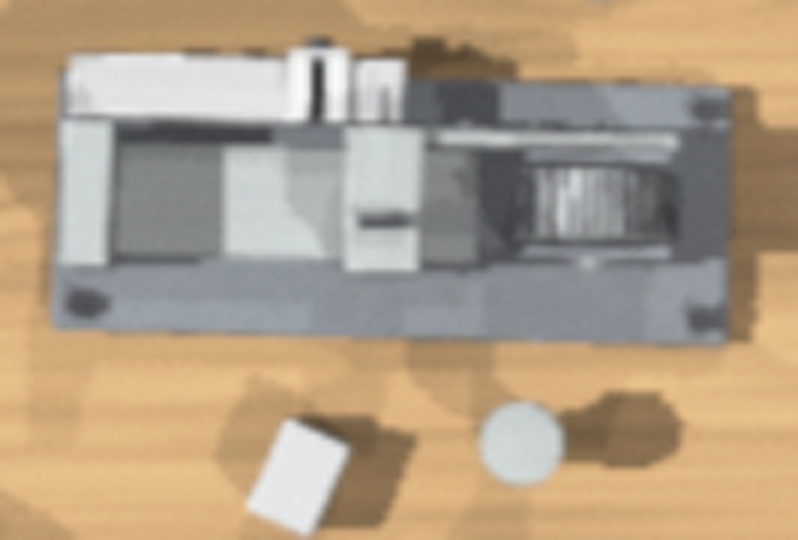

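View pics/sz.png

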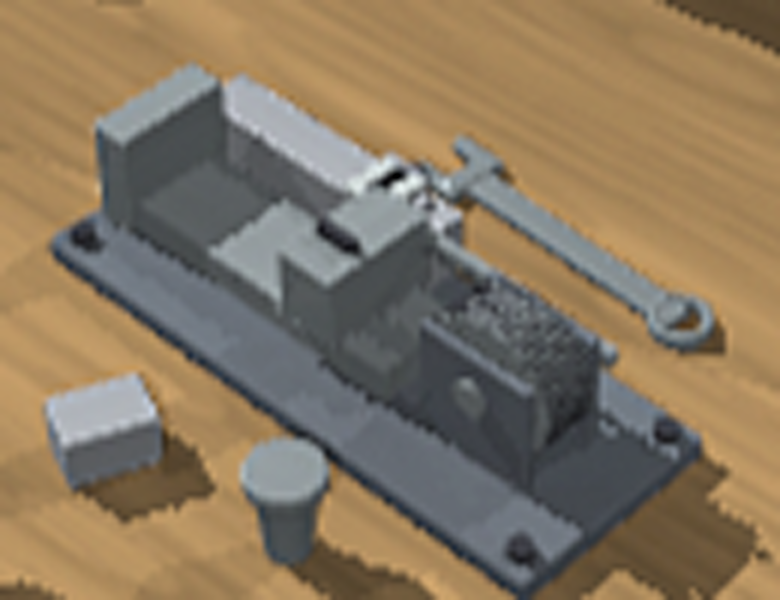

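```bash
cat >> h.py <<'E'
def ld(n): return dict(np.load(n))
E
python3 - <<'E'
from h import *
t=ld('t0.npz'); s=ld('s0.npz')
T=lambda x,y:(255+(x+.5)/6-.5,225+(y+.5)/6-.5); S=lambda x,y:(255+(x+.5)/6-.5,215+(y+.5)/6-.5)
W=lambda c,p,z:world(c,*p,z)[:2]
bl=W(t,T(52,328),.014);br=W(t,T(727,343),.014);tr=W(t,T(733,88),.014)
print('top corners',bl,br,tr, np.linalg.norm(bl-br),np.linalg.norm(br-tr),'c',(bl+tr)/2)
d=bl-br; print('ang y axis',np.degrees(np.arctan2(-d[0],d[1])))
d=tr-br; print('ang x axis',np.degrees(np.arctan2(d[1],d[0])))
a=W(s,S(522,598),.014);b_=W(s,S(700,440),.014);c_=W(s,S(52,245),.014)
print('side',a,b_,c_,np.linalg.norm(a-b_),np.linalg.norm(a-c_),'c',(b_+c_)/2)
d=c_-a; print(np.degrees(np.arctan2(-d[0],d[1])))
print('mark',W(t,T(318,88),.052),W(s,S(388,178),.052),'ptr',W(t,T(384,100),.057))
print('fixedjaw top', [W(t,T(*p),.074) for p in [(62,120),(112,120),(105,266),(60,266)]])
print('jaw top',[W(t,T(*p),.074) for p in [(347,128),(422,128),(418,270),(346,270)]])
# wheel top from depth
for n,c in (('t',t),('s',s)):
  z=c['range_z']; v,u=np.mgrid[225:300,255:400]
  P=np.array([world(c,a,b) for a,b in zip(u.ravel(),v.ravel())])
  m=(P[:,1]<-.03)&(P[:,2]>.083)&(P[:,0]>.4)&(P[:,0]<.58)
  print(n,m.sum(),P[m].mean(0),P[m].min(0),P[m].max(0))
E
```

```text
top corners [0.44842243 0.15969405] [ 0.43672046 -0.14841404] [ 0.55361725 -0.15410616] 0.30833023595274023 0.11703529298085923 c [0.50101984 0.00279394]
ang y axis -2.17505305291174
ang x axis -2.7877325877547094
side [ 0.42921129 -0.15334554] [ 0.55013408 -0.15419208] [0.44490521 0.15353226] 0.12092575199381404 0.3072788399202789 c [ 4.97519643e-01 -3.29910629e-04]
-2.9275900309899097
mark [0.55306853 0.03646028] [0.55607687 0.03694609] ptr [0.54678263 0.00707687]
fixedjaw top [array([0.53863547, 0.14929529]), array([0.53829577, 0.12728459]), array([0.47405593, 0.13098581]), array([0.47436533, 0.15072339])]
jaw top [array([0.53316266, 0.02384067]), array([ 0.53265227, -0.00920142]), array([ 0.47014715, -0.00635086]), array([0.47064284, 0.02525745])]
t 186 [ 0.49791104 -0.08765468  0.08831514] [ 0.47502829 -0.11359361  0.08300302] [ 0.52022618 -0.06080517  0.09802839]
s 166 [ 0.49540427 -0.0910082   0.08800429] [ 0.47980044 -0.11651331  0.08301882] [ 0.51394137 -0.06481127  0.09281928]
```

```bash
cat >> h.py <<'E'
YAW=-2.5; C0=np.array([.4955,-.0895]); 
ca,sa=np.cos(np.radians(YAW)),np.sin(np.radians(YAW))
FX=np.array([ca,sa]); FY=np.array([-sa,ca])
ORI=[0,90,YAW]
def P(c,z): return [*(C0+c*FY),z]
E
python3 - <<'E'
from h import *
robot.grip(0.0)
print(robot.get_t(),robot.get_gripper_width())
print(kinematics.solve_ik(P(-.008,.25),ORI),kinematics.solve_ik(P(-.008,.25),[180,90,YAW]))
robot.reach(P(-.008,.2),ORI)
print(robot.get_t(),robot.get_ee_pos(),robot.get_joint_pos(),robot.get_contact_force())
# profiles for pointer and mark
t=ld('t0.npz')
g=t['frame'].astype(float).mean(2)
for v in range(233,247): print(v,g[v,300:328].astype(int).tolist())
E
```

```text
2.1417 0.0005973338153193394
[-12.48990695  12.12904732 106.93303102   0.          60.93792166
  -9.98990695] None
4.8333 [ 0.49537147 -0.09691477  0.20000793] [-1.24247666e+01  1.59168080e+01  1.09514841e+02  8.61069561e-03
  5.45637023e+01 -9.98840442e+00] [0.12195381 0.41538295 0.4849431 ]
233 [133, 137, 148, 183, 207, 205, 200, 193, 191, 196, 205, 208, 190, 154, 134, 132, 133, 130, 118, 102, 101, 101, 99, 88, 72, 71, 68, 69]
234 [143, 141, 153, 208, 233, 232, 211, 170, 171, 211, 232, 233, 209, 148, 111, 111, 119, 119, 115, 113, 111, 106, 93, 79, 67, 69, 68, 68]
235 [208, 198, 194, 227, 243, 241, 203, 112, 111, 202, 241, 242, 224, 172, 161, 192, 212, 211, 212, 211, 208, 195, 146, 86, 73, 71, 72, 73]
236 [224, 217, 210, 232, 245, 244, 203, 86, 83, 202, 243, 244, 226, 179, 191, 221, 224, 223, 227, 227, 227, 212, 154, 87, 74, 73, 80, 85]
237 [225, 217, 210, 233, 245, 244, 203, 83, 82, 201, 243, 244, 226, 175, 197, 224, 220, 220, 225, 227, 226, 209, 151, 89, 83, 81, 87, 90]
238 [225, 217, 218, 235, 245, 243, 202, 81, 81, 201, 243, 244, 226, 177, 195, 223, 219, 219, 225, 225, 225, 207,
[... 441 characters left out ...]

242 [229, 229, 229, 238, 244, 237, 179, 76, 89, 181, 225, 227, 199, 146, 172, 202, 206, 203, 170, 157, 185, 167, 115, 99, 98, 98, 96, 94]
243 [228, 228, 229, 238, 243, 231, 167, 72, 90, 180, 226, 227, 197, 149, 172, 202, 207, 202, 169, 153, 184, 164, 114, 98, 98, 100, 97, 98]
244 [212, 213, 226, 234, 232, 214, 149, 78, 106, 183, 223, 222, 192, 149, 172, 205, 211, 199, 160, 144, 179, 161, 113, 97, 98, 98, 97, 95]
245 [151, 154, 164, 170, 163, 148, 116, 94, 105, 138, 157, 157, 145, 124, 135, 154, 155, 153, 130, 123, 141, 133, 106, 98, 94, 93, 96, 97]
246 [109, 124, 124, 127, 125, 121, 117, 116, 116, 122, 124, 127, 155, 177, 175, 182, 190, 189, 185, 178, 173, 170, 162, 154, 146, 129, 114, 121]
```

```bash
python3 - <<'E'
from h import *
t=ld('t0.npz')
m=world(t,307.5,238,.052)[:2]; 
for col in(318.55,318.7): 
  p=world(t,col,241.5,.057)[:2]; print(m,p,(m-p)@FY,(m-p)@FX)
s=capture('side'); save(s,'side1')
cv2.imwrite('pics/sz1.png',cv2.resize(cv2.cvtColor(s['frame'],4)[230:275,295:355],None,fx=13,fy=13,interpolation=cv2.INTER_NEAREST))
E
```

```text
[0.55644412 0.03663385] [0.54611238 0.00717721] 0.02987926930593435 0.009037023710584622
[0.55644412 0.03663385] [0.5461062  0.00677574] 0.030280623171689384 0.009025689666682225
```

View pics/sz1.png

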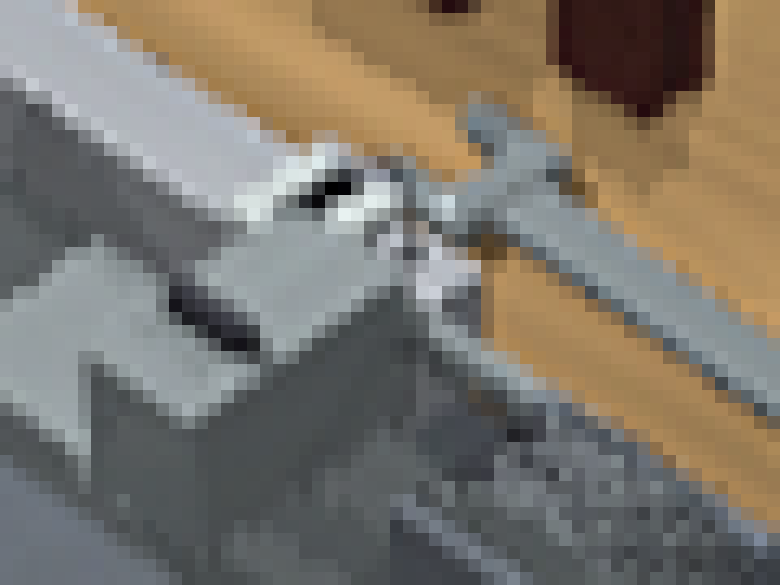

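View pics/side1.png

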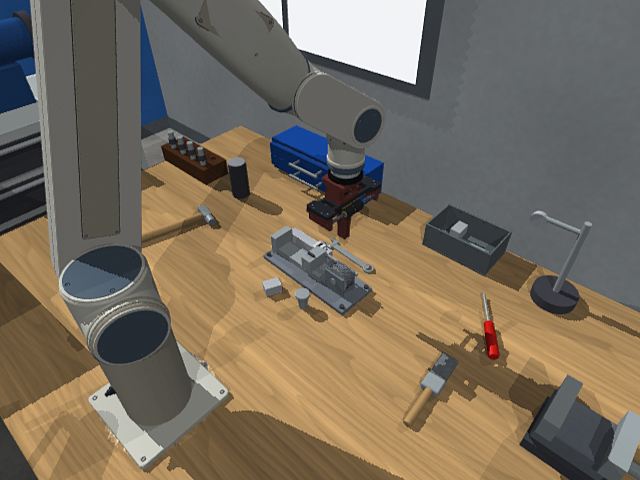

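The side view now shows the closed fingers above the wheel, and the mark is at about pixel (320, 244). The pointer has about 30 mm to travel. Next I'll press down and find out how stiff the contact is.

```bash
python3 - <<'E'
from h import *
robot.move_straight(P(-.008,.105),vel=.12)
print(robot.get_t(),robot.get_contact_force())
print(robot.move_straight(P(-.008,.084),vel=.015,f_stop=5))
print(robot.get_t(),robot.get_ee_pos(),robot.get_contact_force())
z=robot.get_ee_pos()[2]
robot.wait(.2); print(robot.get_contact_force(),robot.get_ee_pos())
s=capture('side'); save(s,'side2')
cv2.imwrite('pics/sz2.png',cv2.resize(cv2.cvtColor(s['frame'],4)[190:330,250:400],None,fx=5,fy=4.2))
E
```

```text
5.825 [ 0.8146605  -0.40731092 -0.06417239]
True
6.7917 [ 0.49516358 -0.09750926  0.08991419] [-1.54713578 -1.01540071  6.7126728 ]
[-0.93139778 -0.37466612  6.59346518] [ 0.49514131 -0.09749933  0.08995768]
```

View pics/sz2.png

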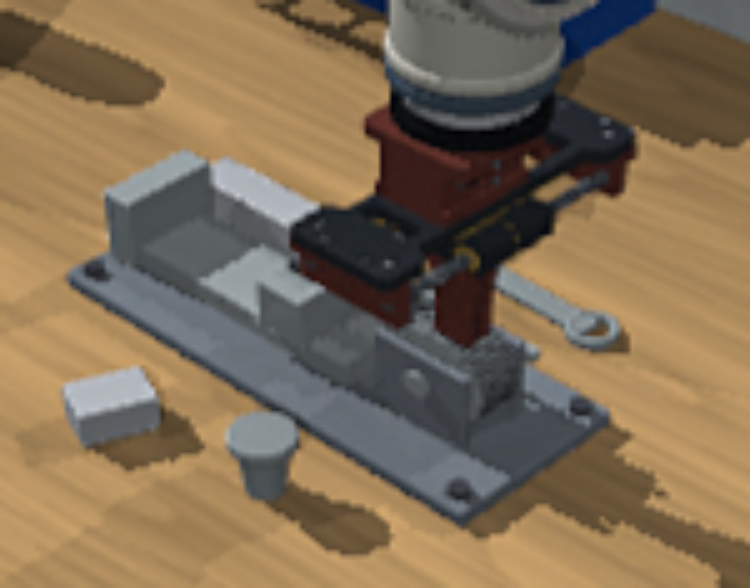

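```bash
python3 - <<'E'
from h import *
for c,z in((-.006,.0893),(-.002,.0893),(.003,.0893),(.008,.0893)):
    robot.move_straight(P(c,z),vel=.03)
    print(round(robot.get_t(),2),c,np.round(robot.get_ee_pos(),5),np.round(robot.get_contact_force(),2))
s=capture('side'); save(s,'side3')
cv2.imwrite('pics/sz3.png',cv2.resize(cv2.cvtColor(s['frame'],4)[190:330,250:400],None,fx=5,fy=4.2))
E
```

```text
7.29 -0.006 [ 0.49529 -0.0957   0.0899 ] [-3.38 -1.34 10.48]
7.58 -0.002 [ 0.49544 -0.09157  0.09004] [-3.06 -0.62 11.8 ]
7.89 0.003 [ 0.49564 -0.0865   0.09004] [-3.33  0.14 12.36]
8.21 0.008 [ 0.49585 -0.0815   0.09004] [-4.07  0.8  12.65]
```

View pics/sz3.png

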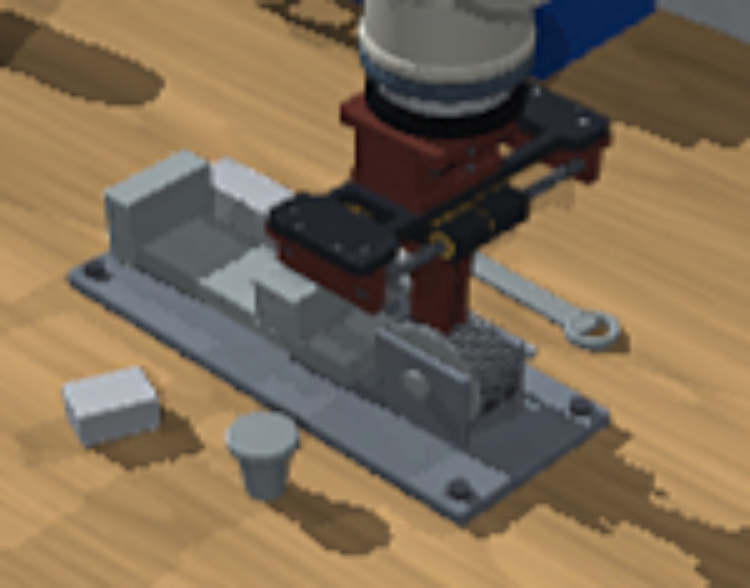

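```bash
cat >> h.py <<'E'
import warnings; warnings.filterwarnings('ignore')
from scipy.spatial.transform import Rotation as Ro
def pose(th,dep,lift=0):
    th_=np.radians(th); r=.036-dep+lift
    q=Ro.from_rotvec(-th_*np.array([*FX,0]))*Ro.from_euler('xyz',ORI,degrees=True)
    return P(r*np.sin(th_),.054+r*np.cos(th_)), q.as_euler('xyz',degrees=True).tolist()
def stroke(a,b,dep=.0006,step=8,vel=.04,goup=True):
    p,o=pose(a,0,.02); robot.move_straight(p,vel=.1,ori=o)
    p,o=pose(a,-.001); robot.move_straight(p,vel=.06,ori=o)
    f0=np.array(robot.get_contact_force())
    p,o=pose(a,dep); robot.move_straight(p,vel=.01,ori=o)
    n=max(1,int(np.ceil(abs(b-a)/step)))
    for th in np.linspace(a,b,n+1)[1:]:
        p,o=pose(th,dep); robot.move_straight(p,vel=vel,ori=o)
        f=np.array(robot.get_contact_force())-f0; t=np.radians(th)
        print(round(robot.get_t(),2),round(th,1),'N',round(f[2]*np.cos(t)+f[:2]@FY*np.sin(t),1),'T',round(f[:2]@FY*np.cos(t)-f[2]*np.sin(t),1))
    p,o=pose(th,0,.015); robot.move_straight(p,vel=.08,ori=o)
E
python3 - <<'E'
from h import *
for th in(-40,-20,0,20,40): p,o=pose(th,0,.02); print(th,np.round(o,1),np.round(kinematics.solve_ik(p,o),1))
robot.move_straight(P(.008,.11),vel=.08)
stroke(-30,30)
p,o=pose(0,0,.07); robot.move_straight(p,vel=.15,ori=o); print(robot.get_t())
for n in('side','top'):
    c=capture(n); save(c,n+'4'); np.savez(n+'4.npz',**{k:np.array(v) for k,v in c.items()})
    cv2.imwrite(f'pics/{n}z4.png',cv2.resize(cv2.cvtColor(c['frame'],4)[220:310,255:385],None,fx=6,fy=6,interpolation=cv2.INTER_CUBIC))
E
```

```text
-40 [90.  50.  87.5] [-34.9  37.2 104.1  35.9  67.5 -55.1]
-20 [90.  70.  87.5] [-24.9  28.2 109.5  23.5  52.6 -38.5]
0 [ 2.5 90.   0. ] [-11.6  24.  113.   -0.   43.1  -9.1]
20 [-90.   70.  -92.5] [  2.7  26.1 113.6 -28.4  45.8  26.2]
40 [-90.   50.  -92.5] [ 14.7  34.2 111.5 -46.2  58.3  50.7]
10.62 -22.5 N 0.1 T 0.4
10.9 -15.0 N 4.0 T 2.8
11.22 -7.5 N 10.0 T 2.7
11.56 0.0 N 17.0 T 2.8
11.91 7.5 N 22.5 T 1.7
12.26 15.0 N 29.3 T 1.9
12.59 22.5 N 35.6 T 1.5
12.89 30.0 N 39.2 T -0.4
14.1167
```

View pics/topz4.png

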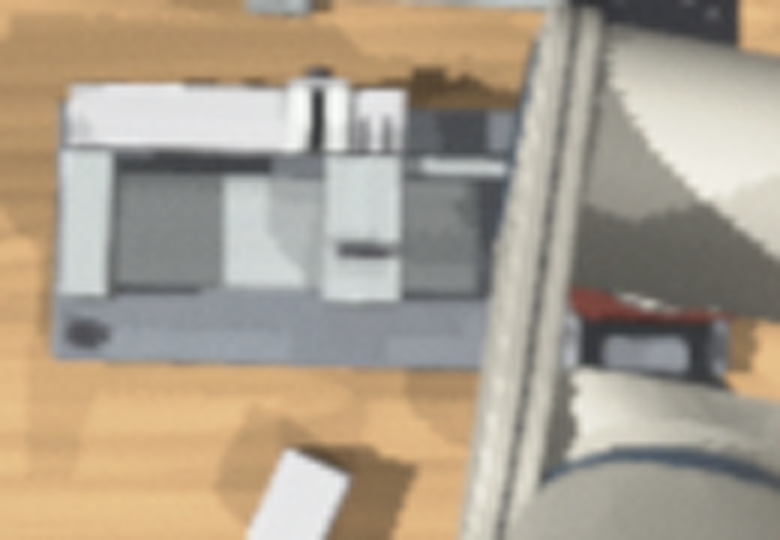

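View pics/sidez4.png

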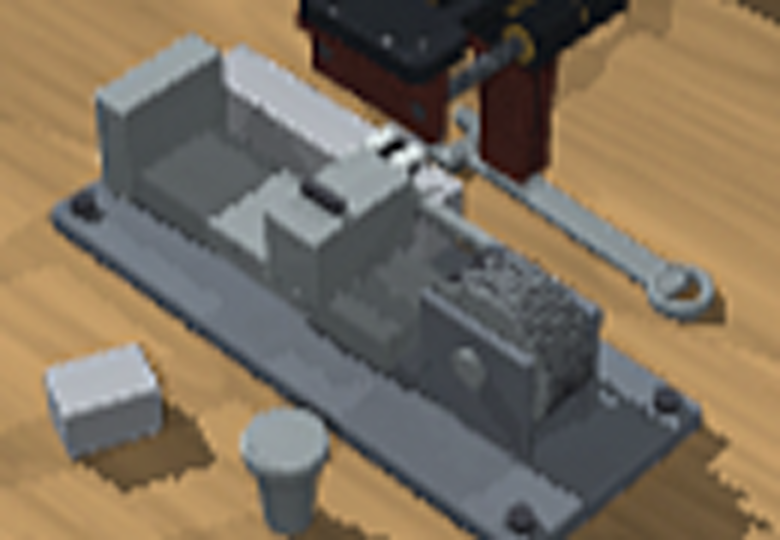

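```bash
python3 - <<'E'
from h import *
t=ld('top4.npz')
g=t['frame'].astype(float).mean(2)
for v in range(234,247): print(v,g[v,302:328].astype(int).tolist())
a=cv2.cvtColor(ld('t0.npz')['frame'],4)[228:252,295:335]; b=cv2.cvtColor(t['frame'],4)[228:252,295:335]
cv2.imwrite('pics/cmp.png',cv2.resize(np.vstack([a,b]),None,fx=12,fy=12,interpolation=0))
E
```

```text
234 [152, 193, 215, 212, 184, 150, 150, 185, 213, 214, 188, 137, 108, 114, 120, 119, 115, 112, 111, 107, 96, 78, 69, 69, 69, 67]
235 [192, 224, 239, 237, 196, 104, 104, 195, 238, 238, 219, 167, 160, 193, 213, 213, 213, 212, 210, 194, 146, 86, 72, 74, 71, 74]
236 [209, 232, 245, 244, 203, 84, 83, 200, 243, 244, 226, 179, 191, 224, 230, 230, 228, 229, 227, 213, 155, 90, 76, 75, 78, 85]
237 [213, 233, 245, 244, 204, 84, 81, 202, 244, 245, 226, 173, 193, 225, 227, 228, 228, 227, 226, 208, 150, 91, 82, 83, 87, 89]
238 [216, 236, 245, 244, 204, 84, 82, 204, 243, 245, 225, 169, 189, 223, 226, 227, 226, 225, 225, 209, 153, 99, 90, 88, 93, 89]
239 [221, 237, 244, 243, 204, 83, 80, 200, 243, 245, 224, 167, 183, 198, 205, 225, 211, 189, 208, 206, 151, 103, 96, 97, 95, 88]
240 [226, 237, 241, 238, 200, 83, 77, 186, 238, 239, 212, 158, 163, 161, 186, 224, 200, 163, 195, 200, 149, 105, 99, 97, 98, 91]
241 [229, 238, 238, 230, 182, 74, 82, 182, 230, 231, 200, 148, 152, 148, 176, 219, 192, 146, 176, 184, 135, 101, 96, 97, 98, 91]
242 [230, 238, 238, 219, 157, 68, 88, 180, 226, 227, 199, 147, 149, 144, 163, 206, 179, 136, 166, 170, 127, 101, 97, 99, 98, 96]
243 [229, 238, 236, 212, 145, 65, 92, 182, 226, 226, 200, 143, 143, 137, 162, 200, 172, 132, 165, 170, 123, 102, 99, 99, 100, 97]
244 [226, 234, 225, 191, 131, 72, 108, 185, 222, 224, 194, 146, 142, 135, 163, 203, 174, 132, 161, 164, 121, 100, 99, 97, 98, 97]
245 [165, 171, 158, 137, 110, 92, 105, 141, 165, 164, 145, 123, 121, 115, 133, 154, 138, 119, 134, 133, 106, 90, 89, 92, 101, 100]
246 [125, 128, 123, 122, 119, 117, 122, 166, 190, 184, 182, 182, 181, 184, 192, 190, 185, 185, 180, 155, 115, 110, 112, 136, 154, 146]
```

View pics/cmp.png

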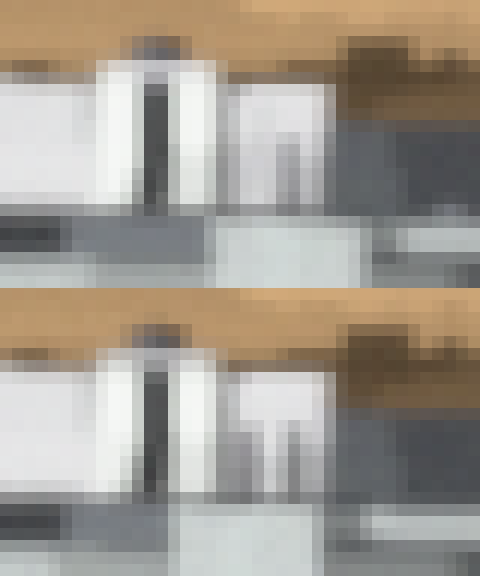

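```bash
cat >> h.py <<'E'
from scipy.optimize import minimize_scalar
def edges(c):
    # jaw top left/right edges near row 250..254 subpixel half-crossings using profile
    g=c['frame'].astype(float).mean(2)[248:258,290:335].mean(0); return g
def jawshift(t0,c):
    # template of jaw top (incl. dark set-screw slot) incl. edges
    T=cv2.cvtColor(t0['frame'],cv2.COLOR_RGB2GRAY)[246:269,312:327].astype(np.float32)
    I=cv2.cvtColor(c['frame'],cv2.COLOR_RGB2GRAY)[244:271,285:340].astype(np.float32)
    k=8
    T=cv2.resize(T,None,fx=k,fy=k,interpolation=cv2.INTER_CUBIC);I=cv2.resize(I,None,fx=k,fy=k,interpolation=cv2.INTER_CUBIC)
    r=cv2.matchTemplate(I,T,cv2.TM_CCOEFF_NORMED);_,m,_,l=cv2.minMaxLoc(r)
    u,v=285+l[0]/k,244+l[1]/k
    a=world(t0,312+7,257,.074);b=world(c,u+7,v+11,.074)
    return m,u-312,(b-a)[:2]@FY
E
python3 - <<'E'
from h import *
a=ld('t0.npz');b=ld('top4.npz'); print(jawshift(a,a),jawshift(a,b))
for c in(a,b): print(np.round(edges(c)).astype(int).tolist())
E
```

```text
(0.9973397850990295, 0.0, np.float64(0.0)) (0.9771028161048889, -3.25, np.float64(0.0085741688733269))
[123, 127, 158, 182, 185, 185, 185, 185, 186, 186, 188, 188, 178, 166, 163, 164, 164, 163, 164, 164, 162, 162, 184, 206, 208, 208, 210, 211, 211, 210, 207, 207, 207, 205, 191, 157, 130, 128, 132, 135, 134, 129, 121, 115, 105]
[123, 127, 159, 184, 186, 186, 187, 186, 185, 175, 167, 167, 166, 165, 164, 164, 164, 161, 160, 185, 208, 209, 209, 211, 213, 212, 209, 207, 208, 208, 209, 177, 131, 126, 127, 130, 134, 136, 136, 136, 134, 129, 122, 115, 107]
```

```bash
cat >> h.py <<'E'
C0=C0+.0024*FY
E
python3 - <<'E'
from h import *
stroke(-34,30,dep=.0005)
E
```

```text
16.15 -26.0 N 6.3 T 1.6
16.44 -18.0 N 10.2 T 0.9
16.76 -10.0 N 13.9 T 0.4
17.1 -2.0 N 16.3 T 1.8
17.46 6.0 N 18.6 T 0.8
17.82 14.0 N 20.6 T 0.4
18.16 22.0 N 23.0 T 1.1
18.48 30.0 N 24.1 T 1.8
```

```bash
sed -i 's/C0=C0+.0024/C0=C0+.0034/' h.py
python3 - <<'E'
from h import *
stroke(-34,30,dep=.0003)
p,o=pose(0,0,.07); robot.move_straight(p,vel=.15,ori=o); print(robot.get_t())
for n in('side','top'):
    c=capture(n); save(c,n+'5'); np.savez(n+'5.npz',**{k:np.array(v) for k,v in c.items()})
    cv2.imwrite(f'pics/{n}z5.png',cv2.resize(cv2.cvtColor(c['frame'],4)[220:310,255:385],None,fx=6,fy=6,interpolation=cv2.INTER_CUBIC))
print(jawshift(ld('t0.npz'),c)); print(np.round(edges(c)).astype(int).tolist())
g=c['frame'].astype(float).mean(2)
for v in range(236,246): print(v,g[v,300:326].astype(int).tolist())
E
```

```text
21.68 -26.0 N 7.1 T 1.9
21.97 -18.0 N 7.7 T 2.0
22.28 -10.0 N 7.7 T 3.0
22.62 -2.0 N 6.9 T 1.3
22.98 6.0 N 8.2 T 3.5
23.34 14.0 N 6.6 T 4.3
23.68 22.0 N 7.2 T 3.0
23.99 30.0 N 3.2 T 3.6
25.2167
(0.9748952984809875, -8.375, np.float64(0.022103182819879875))
[123, 127, 159, 182, 174, 164, 163, 162, 163, 163, 166, 166, 163, 165, 190, 208, 208, 209, 212, 213, 212, 209, 207, 208, 208, 209, 176, 125, 122, 126, 131, 134, 135, 134, 134, 133, 135, 136, 137, 137, 134, 129, 122, 116, 106]
236 [226, 218, 209, 232, 244, 243, 202, 84, 82, 202, 243, 244, 226, 179, 191, 222, 229, 229, 229, 230, 227, 214, 155, 87, 76, 77]
237 [226, 217, 210, 233, 245, 244, 202, 84, 81, 199, 242, 244, 225, 176, 193, 224, 228, 229, 227, 227, 226, 209, 152, 89, 83, 80]
238 [226, 217, 217, 236, 245, 244, 202, 83, 75, 182, 230, 237, 222, 166, 170, 207, 225, 228, 228, 228, 227, 209, 154, 98, 90, 89]
239 [219, 210, 219, 236, 244, 242, 203, 83, 68, 153, 189, 218, 217, 163, 154, 176, 212, 228, 229, 229, 227, 208, 151, 105, 95, 98]
240 [210, 208, 218, 230, 236, 238, 200, 82, 65, 144, 166, 205, 216, 161, 153, 186, 221, 229, 229, 228, 226, 205, 147, 104, 98, 98]
241 [207, 208, 215, 223, 230, 229, 182, 76, 78, 148, 167, 195, 202, 153, 140, 180, 213, 224, 225, 219, 215, 187, 134, 102, 100, 98]
242 [206, 207, 211, 221, 226, 217, 156, 66, 81, 144, 162, 184, 187, 136, 129, 167, 203, 212, 213, 208, 205, 177, 127, 102, 100, 97]
243 [204, 204, 211, 222, 226, 209, 143, 65, 83, 140, 153, 152, 150, 126, 124, 143, 182, 206, 207, 207, 204, 174, 123, 101, 99, 100]
244 [184, 185, 203, 215, 208, 184, 128, 70, 99, 145, 147, 128, 130, 124, 125, 131, 176, 206, 206, 201, 198, 170, 123, 99, 99, 100]
245 [130, 137, 150, 153, 150, 140, 116, 103, 112, 126, 125, 116, 115, 114, 116, 124, 142, 153, 151, 147, 148, 135, 111, 99, 96, 100]
```

View pics/topz5.png

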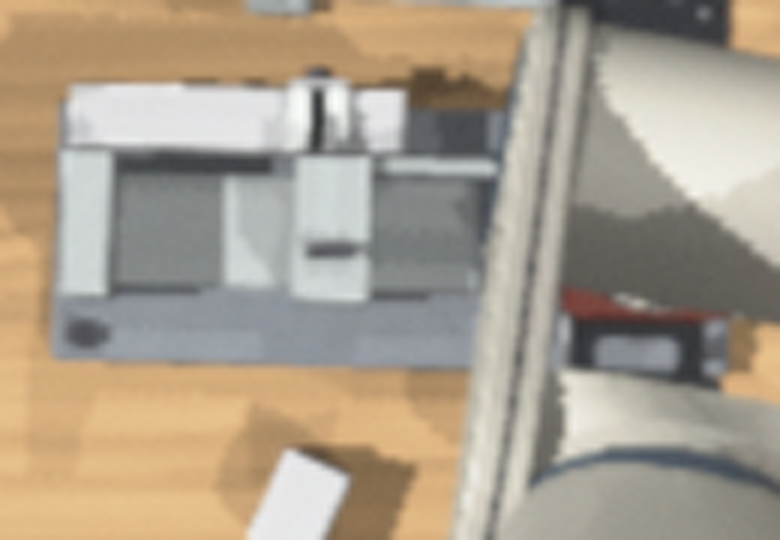

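View pics/sidez5.png

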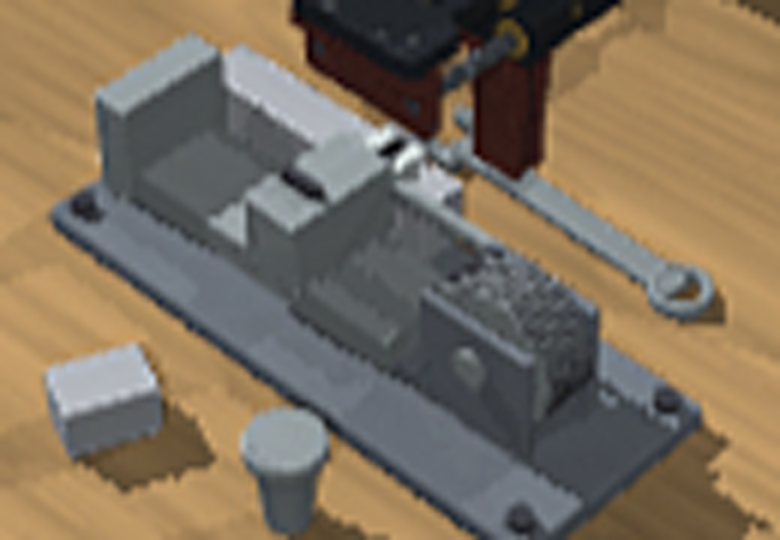

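```bash
python3 - <<'E'
from h import *
c=ld('top5.npz'); print('cam',-c['R'].T@c['t'])
m=world(c,307.5,238,.052)[:2]
for u in(309.7,309.9,310.1): print(u,(m-world(c,u,240.5,.057)[:2])@FY)
# mark in side-on direction: fixture yaw check from mark column at two rows
print((world(c,307.45,241,.052)-world(c,307.5,236,.052))[:2])
import h
a=ld('t0.npz')
d=np.array(c['frame'],float).mean(2)-a['frame'].astype(float).mean(2)
for v in range(236,246): print(v,d[v,300:326].astype(int).tolist())
s=ld('side5.npz'); cv2.imwrite('pics/s5z.png',cv2.resize(cv2.cvtColor(s['frame'],4)[232:262,300:345],None,fx=16,fy=16,interpolation=cv2.INTER_CUBIC))
E
```

```text
cam [0.41951789 0.02920714 1.50925394]
309.7 0.006125217297642676
309.9 0.006660341421664958
310.1 0.00719546768015076
[-0.01348704  0.00033534]
236 [1, 0, 0, 0, 0, 0, 0, -2, -1, 0, 0, 0, 0, 0, 0, 1, 5, 6, 2, 2, 0, 2, 0, 0, 2, 3]
237 [0, 0, 0, 0, 0, 0, -1, 0, -1, -1, -1, 0, -1, 0, -4, 0, 8, 8, 2, 0, 0, 0, 1, 0, 0, -1]
238 [0, 0, -1, 0, 0, 0, 0, 1, -6, -19, -13, -7, -4, -11, -25, -16, 5, 9, 3, 3, 2, 1, 2, 0, 0, 0]
239 [-6, -9, 0, 0, 0, -1, 0, 1, -12, -46, -54, -26, -8, -5, -36, -41, 0, 14, 25, 31, 10, 11, 15, 5, 0, 2]
240 [-18, -18, -7, -8, -9, -5, -2, 1, -12, -40, -71, -34, 4, 3, -24, -23, 15, 22, 47, 55, 17, 13, 17, 3, 1, 0]
241 [-22, -21, -13, -15, -15, -14, -17, -5, -5, -31, -62, -35, 0, 3, -33, -25, 5, 19, 51, 54, 18, 10, 14, 2, 3, 0]
242 [-23, -21, -18, -17, -18, -20, -23, -9, -8, -37, -63, -42, -11, -10, -43, -35, -3, 9, 42, 51, 19, 9, 11, 2, 2, 0]
243 [-23, -24, -17, -16, -17, -21, -24, -7, -7, -40, -72, -75, -47, -23, -48, -59, -25, 4, 38, 54, 20, 10, 8, 2, 1, 0]
244 [-27, -28, -22, -19, -24, -30, -21, -8, -7, -37, -75, -93, -62, -24, -46, -73, -35, 7, 46, 57, 19, 9, 10, 1, 1, 2]
245 [-21, -16, -14, -16, -13, -8, 0, 9, 7, -11, -32, -41, -29, -10, -19, -30, -13, 0, 20, 23, 7, 2, 4, 0, 2, 6]
```

View pics/s5z.png

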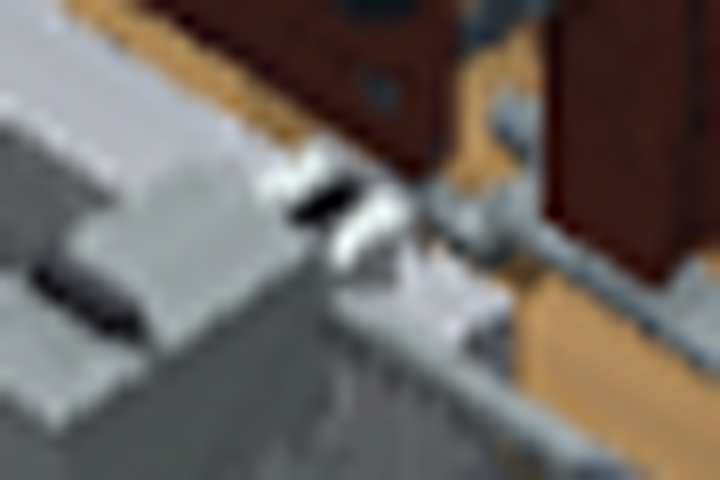

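```bash
python3 - <<'E'
from h import *
stroke(-24,22,dep=.0004)
p,o=pose(0,0,.07); robot.move_straight(p,vel=.15,ori=o); print(robot.get_t())
for n in('side','top'):
    c=capture(n); save(c,n+'6'); np.savez(n+'6.npz',**{k:np.array(v) for k,v in c.items()})
    cv2.imwrite(f'pics/{n}z6.png',cv2.resize(cv2.cvtColor(c['frame'],4)[228:268,290:340],None,fx=14,fy=14,interpolation=cv2.INTER_CUBIC))
print(jawshift(ld('t0.npz'),c)); print(np.round(edges(c)).astype(int).tolist())
a=ld('t0.npz')
g=np.array(c['frame'],float).mean(2); d=g-a['frame'].astype(float).mean(2)
for v in range(236,246): print(v,g[v,300:316].astype(int).tolist(),d[v,300:322].astype(int).tolist())
E
```

```text
27.1 -16.3 N 9.6 T 2.3
27.42 -8.7 N 10.3 T 1.9
27.76 -1.0 N 10.4 T 2.8
28.11 6.7 N 10.2 T 1.7
28.46 14.3 N 9.1 T 1.7
28.79 22.0 N 7.9 T 1.4
29.8417
(0.9740219712257385, -10.375, np.float64(0.027378879054937463))
[123, 126, 145, 161, 163, 163, 163, 162, 163, 162, 162, 168, 191, 208, 208, 209, 211, 213, 212, 208, 207, 208, 208, 208, 176, 127, 121, 125, 129, 130, 131, 134, 134, 134, 133, 134, 134, 135, 136, 137, 134, 133, 154, 169, 142]
236 [225, 218, 210, 232, 245, 243, 204, 84, 83, 199, 242, 243, 225, 179, 192, 223] [0, 1, 0, 0, 0, 0, 0, -2, 0, -2, -1, -1, 0, 0, 1, 1, 6, 6, 1, 1, 0, 0]
237 [226, 218, 211, 233, 245, 243, 203, 83, 81, 201, 243, 245, 227, 177, 197, 225] [0, 1, 0, 0, 0, 0, 0, 0, -1, 0, 0, 0, 0, 2, 0, 1, 7, 7, 2, 1, 0, 1]
238 [226, 217, 217, 236, 245, 244, 203, 83, 84, 201, 242, 243, 223, 178, 199, 226] [0, 0, 0, 0, 0, 0, 1, 2, 2, 0, 0, -1, -2, 0, 3, 3, 9, 9, 3, 3, 1, 2]
239 [219, 209, 218, 236, 244, 243, 203, 85, 93, 202, 230, 214, 196, 173, 198, 226] [-6, -10, -1, -1, 0, 0, 0, 3, 13, 3, -13, -30, -29, 5, 7, 8, 17, 15, 25, 30, 10, 13]
240 [210, 207, 218, 230, 237, 239, 20
[... 329 characters left out ...]
 206, 213, 222, 227, 217, 156, 71, 82, 139, 162, 151, 153, 149, 174, 204] [-22, -23, -16, -16, -17, -19, -23, -5, -7, -41, -63, -76, -45, 2, 1, 2, 2, 9, 43, 51, 19, 11]
243 [204, 205, 209, 222, 226, 209, 143, 70, 88, 126, 138, 137, 142, 141, 171, 203] [-24, -23, -19, -16, -17, -21, -23, -2, -2, -54, -88, -90, -55, -8, -1, 0, 0, 5, 38, 53, 18, 9]
244 [183, 185, 203, 215, 210, 186, 130, 73, 89, 121, 130, 134, 141, 143, 175, 206] [-28, -28, -22, -18, -21, -28, -19, -5, -17, -62, -93, -88, -51, -6, 2, 1, 0, 13, 47, 57, 19, 9]
245 [131, 137, 152, 159, 155, 140, 117, 97, 99, 110, 117, 119, 120, 125, 140, 152] [-20, -16, -12, -10, -8, -7, 0, 3, -5, -27, -40, -38, -24, 0, 5, -1, -2, 3, 23, 27, 8, 2]
```

View pics/topz6.png

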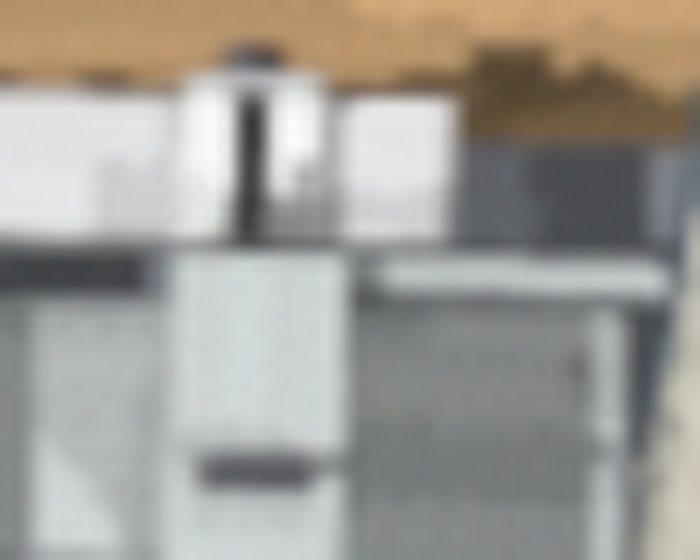

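View pics/sidez6.png

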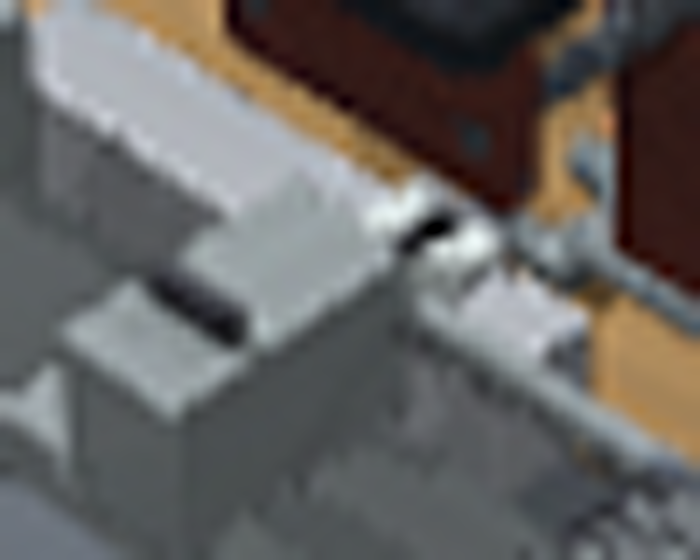

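```bash
python3 - <<'E'
from h import *
stroke(-8,8.5,dep=.0004)
p,o=pose(0,0,.07); robot.move_straight(p,vel=.15,ori=o); print(robot.get_t())
robot.move_straight([.44,-.22,.25],vel=.15); print(robot.get_t())
for n in('side','top'):
    c=capture(n); save(c,n+'7'); np.savez(n+'7.npz',**{k:np.array(v) for k,v in c.items()})
    cv2.imwrite(f'pics/{n}z7.png',cv2.resize(cv2.cvtColor(c['frame'],4)[228:268,290:340],None,fx=14,fy=14,interpolation=cv2.INTER_CUBIC))
    for l in('pointer_tip','gauge_mark'): print(n,l,[(np.round(x['at'],4).tolist(),round(x['conf'],2)) for x in look_for(c,l)[:2]])
print(jawshift(ld('t0.npz'),c)); print(np.round(edges(c)).astype(int).tolist())
a=ld('t0.npz')
g=np.array(c['frame'],float).mean(2); d=g-a['frame'].astype(float).mean(2)
for v in range(236,246): print(v,g[v,300:316].astype(int).tolist(),d[v,300:322].astype(int).tolist())
E
```

```text
31.64 -2.5 N 8.2 T -0.9
31.93 3.0 N 7.2 T 1.4
32.23 8.5 N 7.6 T -0.5
33.0917
34.3833
side pointer_tip [([0.5023, 0.0197, 0.0642], 0.83)]
side gauge_mark [([0.3902, -0.0574, 0.0562], 0.63), ([0.5636, 0.0326, 0.0543], 0.41)]
top pointer_tip [([0.5174, 0.0284, 0.0736], 0.69), ([0.3714, 0.4626, 0.0267], 0.35)]
top gauge_mark []
(0.9727598428726196, -11.25, np.float64(0.029686930149516236))
[121, 114, 135, 158, 160, 160, 161, 160, 161, 158, 157, 183, 205, 206, 206, 208, 210, 209, 206, 204, 205, 206, 204, 173, 126, 120, 120, 124, 127, 128, 130, 132, 132, 132, 131, 132, 132, 134, 134, 135, 135, 148, 164, 167, 141]
236 [223, 215, 208, 231, 243, 242, 201, 85, 84, 199, 242, 243, 225, 175, 189, 221] [-1, -2, -2, 0, -1, -1, -2, 0, 1, -2, -1, -1, 0, -4, -2, 0, 3, 4, 0, 0, -1, -2]
237 [224, 215, 208, 231, 244, 242, 201, 83, 81, 200, 242, 243, 224, 174, 194, 224] [-1, -2, -2, -2, 0, -1, -2, 0, -1, -1, -1, 0, -2, -1, -3, 0, 5, 5, 0, 0, -2, -2]
238 [225, 215, 213, 234, 244, 242, 202, 83, 81, 195, 241, 242, 224, 177, 197, 224] [0, -2, -4, -1, 0, -1, 0, 2, 0, -5, -2, -2, -1, 0, 1, 0, 6, 7, 0, 2, -1, 0]
[... 535 characters left out ...]
2, 205, 208, 220, 226, 214, 155, 80, 77, 114, 151, 199, 202, 154, 171, 202] [-27, -23, -21, -18, -18, -22, -24, 4, -12, -67, -74, -28, 3, 7, -1, 0, 0, 7, 40, 48, 15, 7]
243 [200, 201, 208, 220, 224, 205, 142, 77, 81, 109, 141, 188, 191, 148, 170, 201] [-27, -27, -21, -18, -19, -25, -24, 5, -9, -71, -84, -39, -6, -1, -2, -1, -4, 4, 36, 50, 16, 7]
244 [178, 183, 201, 211, 206, 184, 126, 78, 97, 120, 137, 182, 186, 147, 174, 204] [-33, -30, -25, -23, -25, -30, -22, 0, -9, -62, -85, -39, -6, -2, 1, 0, -3, 9, 44, 55, 17, 5]
245 [130, 140, 154, 158, 152, 138, 112, 94, 101, 114, 119, 140, 142, 124, 133, 149] [-21, -13, -10, -12, -11, -9, -4, 0, -3, -23, -37, -17, -2, 0, -2, -5, -3, 1, 22, 25, 6, 0]
```

View pics/topz7.png

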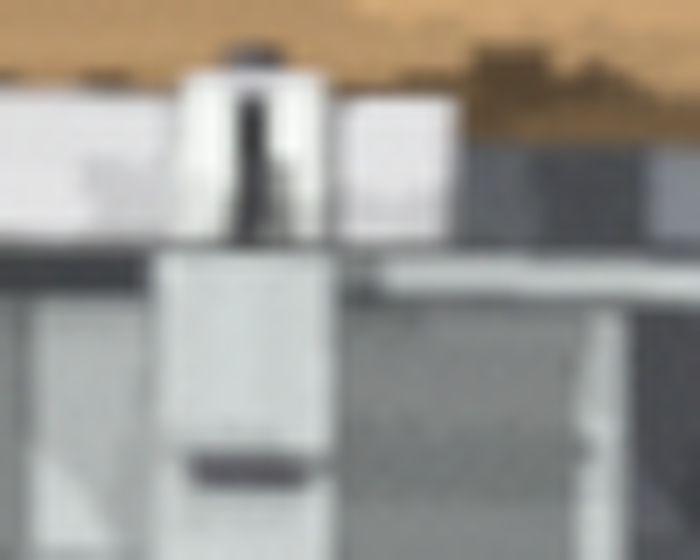

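View pics/sidez7.png

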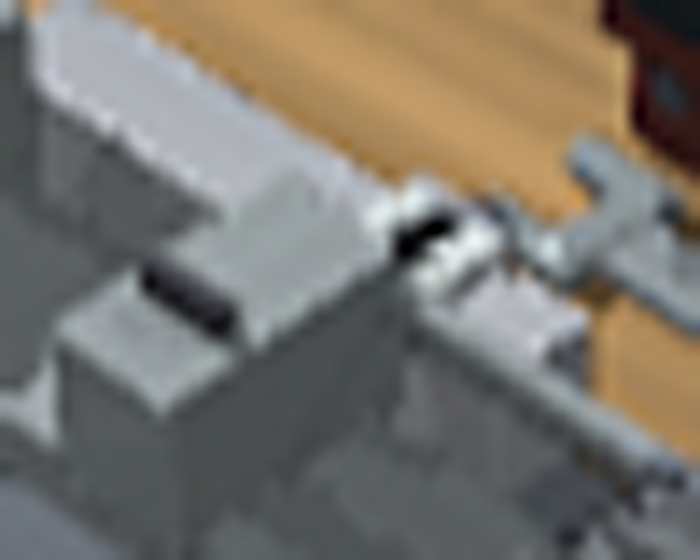

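```bash
python3 - <<'E'
from h import *
s=capture('side'); save(s,'side8'); print(robot.get_ee_pos(),robot.get_contact_force())
E
```

```text
[ 0.44005679 -0.21973506  0.24983326] [-0.33434308  0.77420388 -1.03732449]
```

View pics/side8.png

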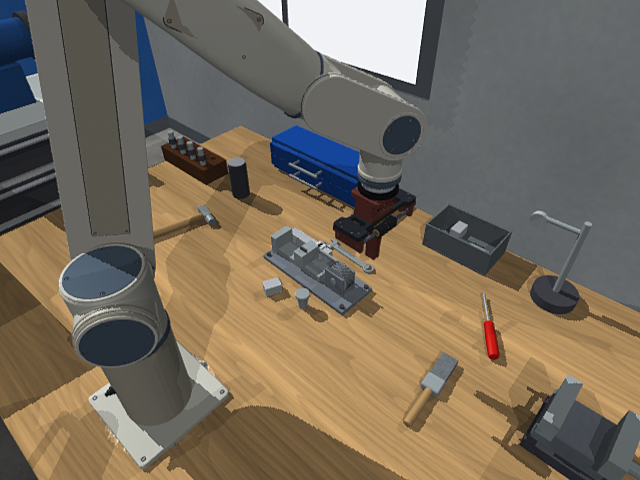

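View pics/top7.png

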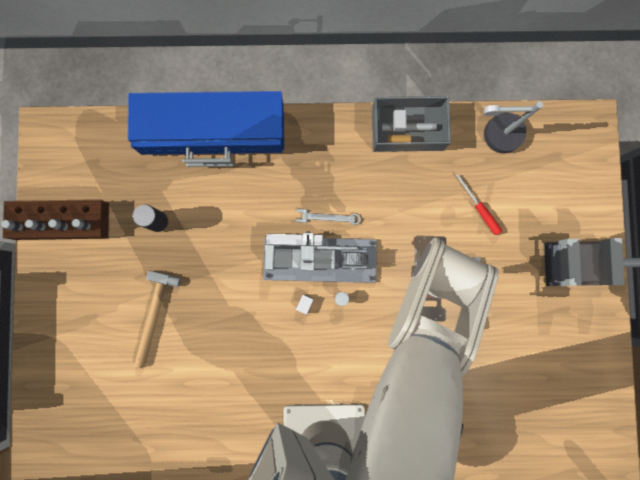

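The hand is clear at z = 0.25 m. The bystanders are where they were: collet (342, 299), billet (305, 304), spanner (330, 217). The brush is hidden by the arm in the top view, but the side view shows it in place. The pointer sits on the mark at about column 307, so I'm handing in.

```bash
python3 -c "
from h import *
job.sign_off(); print(robot.get_t())"
```

```text
the job is handed in; nothing more can be done
the job is handed in; nothing more can be done
```

I rolled the wheel towards the fixed jaw with closed fingertips, in five strokes. The pointer now stands within about 1 mm of the middle of the gauge mark. I then drew the hand back clear and handed in after about 35 s.

**Pointer position:** The jaw travelled about 30 mm, against a measured 29.8 mm to the mark (± about 0.5 mm). In the last top picture the pointer is at column 307.2 and the mark at 307.5. That would put it up to about 0.8 mm past the middle of an 8 mm mark, close to the limit of what the pictures can show.

**Checks that failed or disagreed:**
- **Networks:** They could not settle the pointer and mark positions. They reported the jaw body as the pointer tip, and in the top view did not find the mark at all. The result rests on my own pixel measurements.
- **Jaw tracking:** The two ways I tracked the last small stroke differed by about 0.7 mm.
- **Fingertip force:** It rose to about 39 N in the second stroke and 24 N in the third, because my first estimate of the wheel's centre was about 3 mm off. Once corrected, it stayed at 3 to 10 N.

**Everything else:** The last two pictures show the other things on the bench where they started, and the force on the tool was near zero.

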